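# Find the start button that still snaps and fit it to the new control station

### The job

Three old start buttons sit in the grey control station and only one of them still has a good snap: press the green caps gently, one by one, until you feel one give way with a clear snap, never leaning hard on a cap that is already down. Lift that button out and lower it, held all the way, into the empty hole of the yellow control station until its collar sits flat on the panel, without forcing it; let go, and press it there through its snap again to prove it. Leave the soft buttons seated in the grey station.

Things in the scene. Friction and masses are not known exactly. Their poses are not given: they have to be found in the camera images.
- old_station: Fixed old control station, black box with a grey lid, 96 x 200 x 64 mm, its panel (lid top) level, 64 mm above the bench. Origin at the centre of its underside; y along the row of three round holes (23.6 mm wide, through the 8 mm lid, hollow below) at y = +60, 0, -60 mm, x = 0. A push-button stands in each; which one is good changes.
- new_station: Fixed new control station, grey box with a yellow lid, 96 x 150 x 64 mm, panel level and 64 mm above the bench. Origin at the centre of its underside, y along its length. The empty hole lies at x = 0, y = -35 mm; a fixed red mushroom stop button (39 mm wide, 30 mm high above the panel) at y = +35 mm, a small amber lamp beside it at x = -30 mm.
- hole (a point): Centre of the mouth of the empty hole in the yellow panel, level with the panel's top. The hole is round, 23.6 mm wide, 2 mm chamfer, goes through the 8 mm lid into a hollow box; z points up out of it.
- button_a: Centre of the knurled aluminium collar of button a (all three look alike; the letter says nothing of its state). Collar round, 30 mm wide, 13 mm high; this point is 6.5 mm above the panel when home. Its threaded 22 mm barrel reaches 30 mm below the collar, the last 3.5 mm tapered. About 110 g, loose: lifts straight out. z points up through the cap.
- cap_a: Centre of the top face of button a's green cap (19.6 mm wide, 9 mm above the collar's top), pressed straight down; travel 6 mm to a hard stop, springs back. Good: the force climbs to about 7 N some 2 mm down, then breaks over and drops to about 2 N by 3.5 mm. Worn: no drop, it rises evenly from under 1 N to between 3 and 7 N at the stop. More than 20 N harms it.
- button_b: Centre of the knurled aluminium collar of button b (all three look alike; the letter says nothing of its state). Collar round, 30 mm wide, 13 mm high; this point is 6.5 mm above the panel when home. Its threaded 22 mm barrel reaches 30 mm below the collar, the last 3.5 mm tapered. About 110 g, loose: lifts straight out. z points up through the cap.
- cap_b: Centre of the top face of button b's green cap (19.6 mm wide, 9 mm above the collar's top), pressed straight down; travel 6 mm to a hard stop, springs back. Good: the force climbs to about 7 N some 2 mm down, then breaks over and drops to about 2 N by 3.5 mm. Worn: no drop, it rises evenly from under 1 N to between 3 and 7 N at the stop. More than 20 N harms it.
- button_c: Centre of the knurled aluminium collar of button c (all three look alike; the letter says nothing of its state). Collar round, 30 mm wide, 13 mm high; this point is 6.5 mm above the panel when home. Its threaded 22 mm barrel reaches 30 mm below the collar, the last 3.5 mm tapered. About 110 g, loose: lifts straight out. z points up through the cap.
- cap_c: Centre of the top face of button c's green cap (19.6 mm wide, 9 mm above the collar's top), pressed straight down; travel 6 mm to a hard stop, springs back. Good: the force climbs to about 7 N some 2 mm down, then breaks over and drops to about 2 N by 3.5 mm. Worn: no drop, it rises evenly from under 1 N to between 3 and 7 N at the stop. More than 20 N harms it.

How it is judged:
By the outcome, as a careful person would: the job done as asked, in the order asked, and still so for the second after the job is handed in, with the robot touching nothing.
It also fails if it takes over 70 s, if anything falls off the work surface, if the arm or the gripper's body presses on something with over 40 N, if the wrist force passes 120 N, or if a joint passes its speed limit or range.

### The arm

A 6-joint arm with a two-finger parallel gripper is mounted at the origin on a cart in front of the work surface, level with it; the furniture and walls round the work are solid. World frame = base frame: x ahead of the robot, y to its left, z up, the work surface at z = 0. Lengths are in m, angles in rad, forces in N, time in s.
With the tool pointing down it reaches from about 0.425 to 1.125 m from the base axis. Payload 14.9 kg.
Tool frame: the origin (TCP) lies midway between the tips of the shut fingers; the grasp point (between the pads) lies 19 mm behind it; z points along the fingers, y is the line along which they close (so a half turn about z gives the same grasp; the last joint's range is limited). The gripper opens to 91 mm and grips with 3 to 60 N. Pads are 32 mm wide; open, the fingers measure 118 mm over their backs; the gripper's body (76 mm by 178 mm) begins 60 mm behind the grasp point.
Start: joints at [-1.35, 0.379, 1.734, -0, 1.028, -0.033], TCP at [0.176, -0.678, 0.183] pointing down, gripper open.
Joint ranges: [-2.77, 2.77], [-0.74, 2.19], [0, 2.66], [-1.06, 4.2], [0.31, 2.87], [-3.08, 3.08]. Speed limits (rad/s): [1.89, 1.89, 2.39, 3.14, 3.14, 3.14].

### API

Orientations are given as a unit quaternion [w, x, y, z].
In Python, from cell import ctrl gives the robot as it stands.
- The arm moves only by the tool carry_out, never from a script. Its argument "moves" is a list of rows, each an object with "translation": the shift along the tool's x, y, z in cm, a list of three; "rot": the turn, a rotation vector about the tool's x, y, z in rad, a list of three; "fingers": the gripper's target within -1 to 1 (fully open at 1, half-way at 0, shut at -1). In form: [{"translation": [dx, dy, dz], "rot": [rx, ry, rz], "fingers": fingers}, ...]. A call has 1 to 5 rows; each row shifts and turns the commanded pose from where the row before left it, along the tool's axes as they then stand; what a row does not reach is not made up. A row lasts 1/12 s, in which the tool goes at most 41.7 mm and 7.16 degrees, less where a joint would pass 70% of its speed; a pose out of reach is approached as far as the arm can. A call is refused whole if a number of a shift passes 4.17 or a number of a turn 0.125, either way. A call with a gripper value outside its range is refused whole. The fingers move at their own pace and stop on an object; "newtons" is the grip in N (left out, the last holds). Time passes only in rows, so rows that do not move let the fingers close. It gives the time, the measured TCP pose, the force, the opening and the grip force at its end, in the units of the state.
- ctrl.observe(): the state, without advancing time (a new reading comes with each control period).
- ctrl.capture(name): name is "side" or "top"; returns the picture (480x640x3 uint8, blue, green, red); there is no depth.
- ctrl.camera_model(name): a dict with "camera_matrix" (3x3 intrinsics, pixels), "D" ([k1, k2, p1, p2, k3] as OpenCV has them; the pictures are not rectified), "rvec" (rotation vector, rad) and "tvec" (3), from world to camera coordinates, as OpenCV has them. Camera axes: x right, y down, z forward; pixel columns grow to the right and rows downward; lengths in m; the calibration is good to about 2 mm. A picture is of the moment at which its call begins. camera_model takes no time and is no camera call.
- ctrl.sign_off(): hands the job in; it is judged then, once.
The state is a dict: "clock": time; "q": joint angles; "joint_velocities": joint speeds; "effort": joint torques, N m; "ee_pos": TCP position; "eef_rot": TCP orientation; "force": force on the tool from outside, world axes, zero at the start; "torque": the same for the moment, N m; "gripper_width": finger opening in m; "grasp_force": force on a finger pad.
Only numpy, scipy, OpenCV 4.12 (cv2) and the standard library are available. Lean on these libraries where they do the work, as an engineer would, in place of code of your own. Each camera call takes 0.05 s, during which the arm holds its last target. There are 200 camera calls.

## Working session

There is one attempt and no reset: what is moved stays moved. The work goes in short steps, Python scripts to look and compute and a tool call to move; the robot and the scene stay as the last step left them, time stands still between calls to the robot, and variables do not carry over. Pictures are saved under pics/ and viewed, at most 10 in all, crops included, and the job is handed in when it is done.

Besides the shell and the picture viewer there is one more tool, called as name(argument=value, ...) on one line, values as JSON. carry_out: Moves the arm, as the interface text tells. Its arguments: {"type":"object","properties":{"moves":{"type":"array"},"newtons":{"type":"number"}},"required":["moves"]}

```bash
mkdir -p pics; python3 - <<'E'
from cell import ctrl
import cv2,numpy as np
s=ctrl.observe();print(s)
for n in("top","side"):
    cv2.imwrite(f"pics/{n}0.png",ctrl.capture(n));m=ctrl.camera_model(n)
    R=cv2.Rodrigues(np.array(m["rvec"],float))[0];print(n,m,-R.T@np.array(m["tvec"]).ravel())
E
```

```text
{'clock': 0.0, 'q': array([-1.35032785e+00,  3.79416987e-01,  1.73479402e+00, -5.12452968e-06,
        1.02847366e+00, -3.32997632e-02]), 'joint_velocities': array([ 0.00028434,  0.0014245 ,  0.00090249,  0.0013308 , -0.00069768,
        0.00083176]), 'effort': array([-1.69473089e-03, -7.63730979e+01, -4.34369946e+01,  6.50099711e-02,
        4.24481300e-02, -7.74788941e-05]), 'ee_pos': array([ 0.17563577, -0.67715954,  0.18237582]), 'eef_rot': array([-5.43413518e-04,  9.91960689e-01,  1.26545226e-01, -5.32075214e-05]), 'force': array([-0.45253052,  0.37765492,  0.0659377 ]), 'torque': array([ 0.00461315, -0.06152646,  0.00401533]), 'grasp_force': 0.0, 'gripper_width': 0.09082725325177277}
top {'camera_matrix': array([[517.35604205,   0.        , 321.91982903],
       [  0.        , 517.35604205, 252.96334072],
       [  0.        ,   0.        ,   1.        ]]), 'D': array([-0.02379748,  0.        ,  0.        ,  0.        ,  0.        ]), 'rvec': array([ 2.11661482, -2.12121764,  0.19177041]), 'tvec': array([0.061907  , 0.51271035, 0.92064484])} [0.33120066 0.05326132 1.00087994]
side {'camera_matrix': array([[497.22708649,   0.        , 315.41550631],
       [  0.        , 497.22708649, 243.00285229],
       [  0.        ,   0.        ,   1.        ]]), 'D': array([-0.05677202,  0.        ,  0.        ,  0.        ,  0.        ]), 'rvec': array([ 1.99461898, -0.20263192,  0.1477845 ]), 'tvec': array([-0.48213145,  0.13899646,  1.01410097])} [ 0.28406127 -0.9435084   0.55612284]
```

View pics/top0.png

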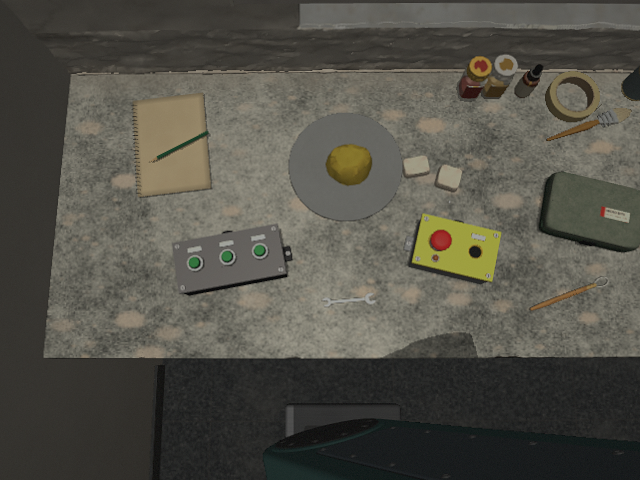

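View pics/side0.png

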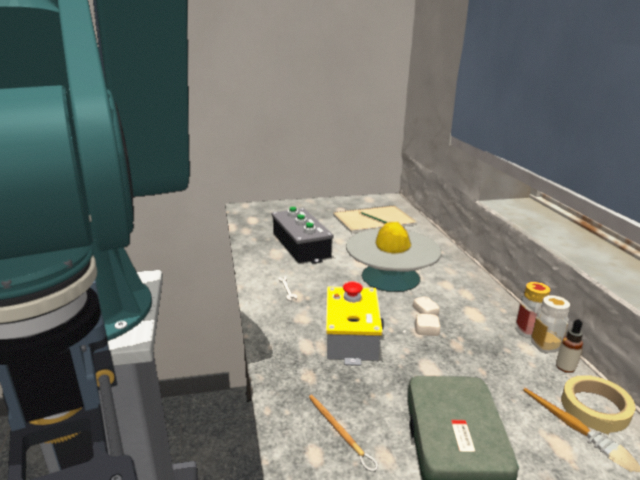

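The top view shows green caps at about (195,263), (227,257) and (260,251). The empty hole is at (475,252), the red stop at (440,240), and a cake stand at (347,165) stands between the stations but further back. The side view agrees.

```bash
cat > h.py <<'E'
from cell import ctrl
import cv2,numpy as np
def ray(n,p):
    m=ctrl.camera_model(n);R=cv2.Rodrigues(np.array(m["rvec"],float))[0]
    u=cv2.undistortPoints(np.array([[p]],float),m["camera_matrix"],m["D"])[0,0]
    return -R.T@np.array(m["tvec"]).ravel(),R.T@np.array([u[0],u[1],1])
def plane(n,p,z):
    c,d=ray(n,p);return c+d*(z-c[2])/d[2]
def two(p,q):
    c,d=ray("top",p);e,f=ray("side",q)
    t=np.linalg.lstsq(np.c_[d,-f],e-c,rcond=None)[0];a=c+t[0]*d;b=e+t[1]*f
    return (a+b)/2,np.linalg.norm(a-b)
def blobs(mask,amin,amax=1e9):
    n,l,s,c=cv2.connectedComponentsWithStats(mask.astype(np.uint8))
    return [(c[i],s[i]) for i in range(1,n) if amin<=s[i,4]<=amax]
def green(im):
    h=cv2.cvtColor(im,cv2.COLOR_BGR2HSV);return cv2.inRange(h,(45,110,60),(85,255,255))
E
python3 - <<'E'
from h import *
t=cv2.imread("pics/top0.png");s=cv2.imread("pics/side0.png")
for n,im in(("top",t),("side",s)):
    for c,st in blobs(green(im),15):print(n,c,st,plane(n,c,.086))
h=cv2.cvtColor(t,cv2.COLOR_BGR2HSV)
y=cv2.inRange(h,(22,120,100),(38,255,255));y[:,:380]=0
cs,hi=cv2.findContours(y,cv2.RETR_CCOMP,cv2.CHAIN_APPROX_NONE)
for c,k in zip(cs,hi[0]):
    if len(c)>12:
        r=cv2.minAreaRect(c);print("contour",k[3],r,[plane("top",p,.064).round(4) for p in (cv2.boxPoints(r) if k[3]<0 else [r[0]])])
red=cv2.inRange(h,(0,170,80),(8,255,255));red[:,:400]=0;red[:200]=0
for c,st in blobs(red,50):print("red",c,st,plane("top",c,.094))
for p,q in(((347,150),(393,225)),((289,165),(347,248)),((403,165),(440,248))):print("plate/cake",two(p,q))
# grey lid
g=cv2.inRange(h,(0,0,60),(179,60,125))
E
```

```text
top [174.09090909 148.13636364] [157 137  39  21  66] [0.70751525 0.33860409 0.086     ]
top [259.0875 249.9375] [254 246  11   9  80] [0.51162637 0.17389329 0.086     ]
top [226.4375 255.9125] [222 251  10  11  80] [0.50082865 0.23262696 0.086     ]
top [193.58024691 262.16049383] [189 258  10  10  81] [0.48955626 0.29161595 0.086     ]
side [292.5 208.5] [290 207   6   4  20] [0.48964397 0.2809571  0.086     ]
side [300.38095238 216.42857143] [298 215   6   4  21] [0.49987431 0.22103119 0.086     ]
side [308.91304348 224.47826087] [306 223   7   4  23] [0.51076437 0.16454601 0.086     ]
contour -1 ((456.80999755859375, 247.1699981689453), (83.4321060180664, 50.89437484741211), 13.671307563781738) [array([ 0.4925, -0.1015,  0.064 ]), array([ 0.5863, -0.1272,  0.064 ]), array([ 0.548 , -0.2765,  0.064 ]), array([ 0.4555, -0.2483,  0.064 ])]
contour 0 ((488.2500305175781, 275.25), (6.363960266113281, 5.656853675842285), 45.0) [array([ 0.4675, -0.2434,  0.064 ])]
contour 0 ((417.2500305175781, 258.25), (6.363960266113281, 5.656853675842285), 45.0) [array([ 0.4995, -0.1146,  0.064 ])]
c
[... 468 characters left out ...]
835), 12.528807640075684) [array([ 0.5397, -0.2287,  0.064 ])]
contour 0 ((440.00006103515625, 240.50003051757812), (21.92030906677246, 23.33452033996582), 45.0) [array([ 0.5328, -0.1579,  0.064 ])]
contour 0 ((426.25006103515625, 218.25003051757812), (6.363960266113281, 5.656853675842285), 45.0) [array([ 0.5753, -0.1341,  0.064 ])]
red [440.44256757 239.47635135] [431 230  20  21 296] [ 0.52818572 -0.15203971  0.094     ]
plate/cake (array([0.67649026, 0.0165349 , 0.13491472]), np.float64(0.010521513828560845))
plate/cake (array([0.64232055, 0.12839969, 0.04357214]), np.float64(0.08723319864475118))
plate/cake (array([ 0.69636782, -0.09760546,  0.11646414]), np.float64(0.06995076568501504))
```

carry_out(moves=[{"translation":[0,0,-0.5],"rot":[0,0,-0.125],"fingers":-1},{"translation":[0,0,-0.5],"rot":[0,0,-0.125],"fingers":-1},{"translation":[0,0,-0.5],"rot":[0,0,-0.125],"fingers":-1},{"translation":[0,0,-0.5],"rot":[0,0,-0.125],"fingers":-1}])

```text
clock: 0.43
ee_pos: [0.1757, -0.6773, 0.2028]
eef_rot: [-0.0, 0.929, 0.371, 0.0]
force: [-0.2, -0.2, -0.1]
gripper_width: 0.0673
grasp_force: 0.0
```

carry_out(moves=[{"translation":[0,0,-0.5],"rot":[0,0,-0.125],"fingers":-1},{"translation":[0,0,-0.5],"rot":[0,0,-0.125],"fingers":-1},{"translation":[0,0,-0.5],"rot":[0,0,-0.125],"fingers":-1},{"translation":[0,0,-0.5],"rot":[0,0,-0.125],"fingers":-1}])

```text
clock: 0.77
ee_pos: [0.1757, -0.6773, 0.2229]
eef_rot: [-0.0, 0.808, 0.589, 0.0]
force: [0.5, -0.7, -0.6]
gripper_width: 0.0409
grasp_force: 0.0
```

carry_out(moves=[{"translation":[0,0,0],"rot":[0,0,-0.125],"fingers":-1},{"translation":[0,0,0],"rot":[0,0,-0.125],"fingers":-1},{"translation":[0,0,0],"rot":[0,0,-0.125],"fingers":-1},{"translation":[0,0,0],"rot":[0,0,-0.125],"fingers":-1}])

```text
clock: 1.1
ee_pos: [0.1757, -0.6773, 0.2227]
eef_rot: [-0.0, 0.637, 0.771, 0.0]
force: [0.5, -0.6, -0.3]
gripper_width: 0.0139
grasp_force: 0.0
```

carry_out(moves=[{"translation":[2.06,2.59,0],"rot":[0,0,0],"fingers":-1},{"translation":[2.06,2.59,0],"rot":[0,0,0],"fingers":-1},{"translation":[2.06,2.59,0],"rot":[0,0,0],"fingers":-1},{"translation":[2.06,2.59,0],"rot":[0,0,0],"fingers":-1},{"translation":[2.06,2.59,0],"rot":[0,0,0],"fingers":-1}])

```text
clock: 1.52
ee_pos: [0.285, -0.5513, 0.2227]
eef_rot: [-0.0, 0.64, 0.769, 0.0]
force: [1.1, -0.3, -0.2]
gripper_width: 0.0005
grasp_force: 0.0
```

carry_out(moves=[{"translation":[2.06,2.59,0],"rot":[0,0,0],"fingers":-1},{"translation":[2.06,2.59,0],"rot":[0,0,0],"fingers":-1},{"translation":[2.06,2.59,0],"rot":[0,0,0],"fingers":-1},{"translation":[2.06,2.59,0],"rot":[0,0,0],"fingers":-1},{"translation":[2.06,2.59,0],"rot":[0,0,0],"fingers":-1}])

```text
clock: 1.93
ee_pos: [0.3936, -0.4264, 0.2229]
eef_rot: [-0.0, 0.64, 0.769, 0.0]
force: [1.0, -0.5, 0.1]
gripper_width: 0.0003
grasp_force: 0.0
```

carry_out(moves=[{"translation":[2.06,2.59,0],"rot":[0,0,0],"fingers":-1},{"translation":[2.06,2.59,0],"rot":[0,0,0],"fingers":-1},{"translation":[2.06,2.59,0],"rot":[0,0,0],"fingers":-1},{"translation":[2.06,2.59,0],"rot":[0,0,0],"fingers":-1},{"translation":[2.06,2.59,0],"rot":[0,0,0],"fingers":-1}])

```text
clock: 2.35
ee_pos: [0.5022, -0.3015, 0.2229]
eef_rot: [-0.0, 0.64, 0.769, -0.0]
force: [-0.3, 0.3, 0.7]
gripper_width: 0.0001
grasp_force: 0.0
```

carry_out(moves=[{"translation":[3.09,0.67,0],"rot":[0,0,0],"fingers":-1},{"translation":[3.09,0.67,0],"rot":[0,0,0],"fingers":-1},{"translation":[3.09,0.67,0],"rot":[0,0,0],"fingers":-1},{"translation":[3.09,0.67,0],"rot":[0,0,0],"fingers":-1},{"translation":[3.09,0.67,0],"rot":[0,0,0],"fingers":-1}])

```text
clock: 2.77
ee_pos: [0.506, -0.1435, 0.2228]
eef_rot: [-0.0, 0.64, 0.769, -0.0]
force: [0.8, -0.8, 0.4]
gripper_width: 0.0002
grasp_force: 0.0
```

carry_out(moves=[{"translation":[3.09,0.67,0],"rot":[0,0,0],"fingers":-1},{"translation":[3.09,0.67,0],"rot":[0,0,0],"fingers":-1},{"translation":[3.09,0.67,0],"rot":[0,0,0],"fingers":-1},{"translation":[3.09,0.67,0],"rot":[0,0,0],"fingers":-1},{"translation":[3.09,0.67,0],"rot":[0,0,0],"fingers":-1}])

```text
clock: 3.18
ee_pos: [0.5108, 0.0145, 0.223]
eef_rot: [-0.0, 0.64, 0.769, -0.0]
force: [0.3, 0.4, 0.5]
gripper_width: 0.0005
grasp_force: 0.0
```

carry_out(moves=[{"translation":[3.13,0.6,0],"rot":[0,0,0],"fingers":-1},{"translation":[3.13,0.6,0],"rot":[0,0,0],"fingers":-1},{"translation":[3.13,0.6,0],"rot":[0,0,0],"fingers":-1},{"translation":[3.13,0.6,0],"rot":[0,0,0],"fingers":-1},{"translation":[3.13,0.6,0],"rot":[0,0,0],"fingers":-1}])

```text
clock: 3.6
ee_pos: [0.5117, 0.1739, 0.2229]
eef_rot: [-0.0, 0.64, 0.769, -0.0]
force: [0.7, 0.3, 0.3]
gripper_width: 0.0006
grasp_force: 0.0
```

carry_out(moves=[{"translation":[0,0,3.5],"rot":[0,0,0],"fingers":-1},{"translation":[0,0,3.5],"rot":[0,0,0],"fingers":-1},{"translation":[0,0,3.5],"rot":[0,0,0],"fingers":-1},{"translation":[0,0,1.5],"rot":[0,0,0],"fingers":-1},{"translation":[0,0,0],"rot":[0,0,0],"fingers":-1}])

```text
clock: 4.02
ee_pos: [0.5095, 0.1717, 0.0993]
eef_rot: [-0.002, 0.639, 0.769, -0.003]
force: [-0.9, 0.3, -0.2]
gripper_width: 0.0006
grasp_force: 0.0
```

```bash
python3 - <<'E'
from h import *
im=ctrl.capture("side");cv2.imwrite("pics/s1.png",cv2.resize(im[150:290,220:400],None,fx=4,fy=4,interpolation=2))
print(ctrl.observe()["ee_pos"])
E
```

```text
[0.51093936 0.17199772 0.10159751]
```

View pics/s1.png

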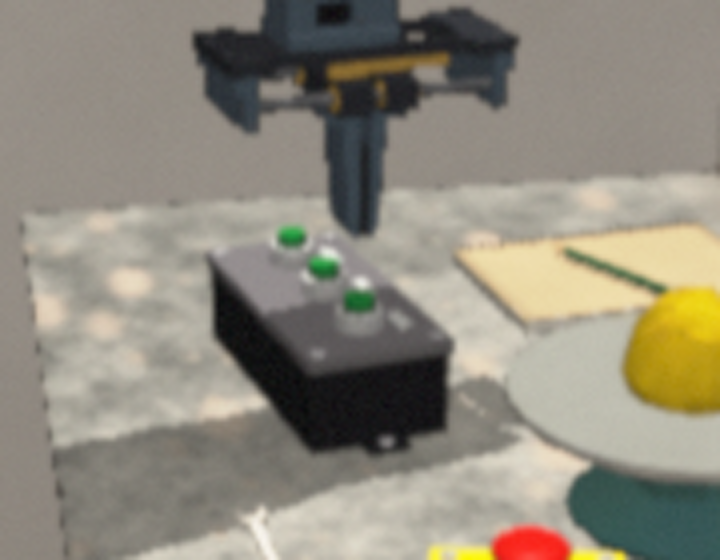

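```bash
python3 - <<'E'
from h import *
P=np.array([ctrl.observe()["ee_pos"],[.5116,.1739,.086],[.5008,.2326,.086],[.4896,.2916,.086]])
for n in("top","side"):
    m=ctrl.camera_model(n);print(n,cv2.projectPoints(P,m["rvec"],m["tvec"],m["camera_matrix"],m["D"])[0].squeeze())
im=ctrl.capture("top");cv2.imwrite("pics/t1.png",cv2.resize(im[190:330,160:360],None,fx=4,fy=4,interpolation=2))
print([ (c,plane("top",c,.086)) for c,s in blobs(green(im),15)],ctrl.observe()["ee_pos"])
E
```

```text
top [[259.0257094  248.61708912]
 [259.08347587 249.95184616]
 [226.45188433 255.92808931]
 [193.5901491  262.13652815]]
side [[308.43170029 217.47695765]
 [308.4983831  223.02895959]
 [299.91695553 214.77499766]
 [291.81685862 207.11486136]]
[(array([181.856, 144.584]), array([0.71451181, 0.32426178, 0.086     ]))] [0.51214115 0.17231104 0.10317315]
```

View pics/t1.png

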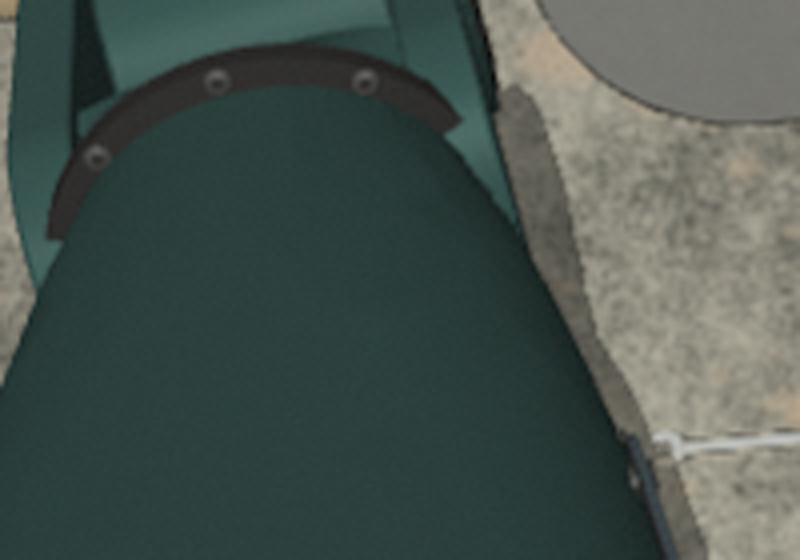

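The side crop shows the fingertip at about pixel (309,209), where I project it at (308,217). The top view is blocked by the arm. I'll recheck now that it has settled.

```bash
python3 - <<'E'
from h import *
a=cv2.imread("pics/side0.png");b=ctrl.capture("side");s=ctrl.observe();print(s["clock"],s["ee_pos"],s["joint_velocities"].round(3))
d=np.abs(a.astype(int)-b).max(2)
print(d[200:232,300:318])
cv2.imwrite("pics/s2.png",cv2.resize(b[185:245,270:350],None,fx=8,fy=8,interpolation=0))
E
```

```text
4.1667 [0.51287454 0.17247497 0.1040975 ] [-0.002 -0.019 -0.006  0.    -0.001  0.   ]
[[  7   8  23  77 131 152 163 162 153 155 162 171 169 156 127  80  24   7]
 [  4   5  19  69 125 153 163 158 154 155 163 174 174 156 125  76  20   7]
 [  5   4  12  45  99 140 150 151 143 143 154 171 166 151 124  70  18   5]
 [  7   6   7  25  65 108 134 141 139 137 144 159 155 142 119  71  17   4]
 [  3   7   9  10  31  58  99 131 139 135 139 150 145 133 113  63  18   5]
 [  4   6   5   7  12  20  56  97 123 129 136 148 141 127  94  47  12   4]
 [  6   6   5   6   5   8  23  49  81 110 121 122 111 101  69  30  10   5]
 [  6   6   6   4   4   4  10  18  41  70  76  68  58  53  36  17   7   5]
 [  6   6   5   6   4   7   7   8  16  32  35  27  17  19  15   8   3   5]
 [  7   3   6   5   5   4   5   5   8   9  11   7   6   8   6   4   6   6]
 [  6   4   6   6   5   5   3   6   5   5   5   5   5   5   6   5   5   7]
 [  7   7   7   6   4   4   6   4   5   3   3   7   7   4   5   8   5   5]
 [  6   5   4   6   3   4   6   5   3   6   6   4   2   4   6   5   5   7]
 [  7   6   4   4   7   5   3   3   3  
[... 686 characters left out ...]
 76  73  60  54  52  52]
 [  6   5   3   6   9  19  43  56  61  59  61  71  72  71  62  61  62  60]
 [ 12  10   5  13  18  30  43  50  54  54  54  54  51  49  61  62  61  59]
 [ 31  30  32  41  52  53  35  30  33  32  29  28  25  42  67  65  62  63]
 [ 54  53  53  63  76  68  42  14  11   9  10   8  24  50  74  71  63  64]
 [ 60  62  59  63  76  70  46  31  31  24  26  32  32  57  74  61  60  72]
 [ 60  59  57  50  55  55  47  55  55  46  45  50  40  49  55  46  58  80]
 [ 61  62  55  42  26  26  34  46  47  40  36  41  33  28  26  29  55  77]
 [ 58  59  53  38  15   8  15  18  18  18  15  19  11  11   9  21  49  69]
 [ 62  59  51  34  15   8   7   6   7   4   6   2   3   7   7  22  51  62]]
```

View pics/s2.png

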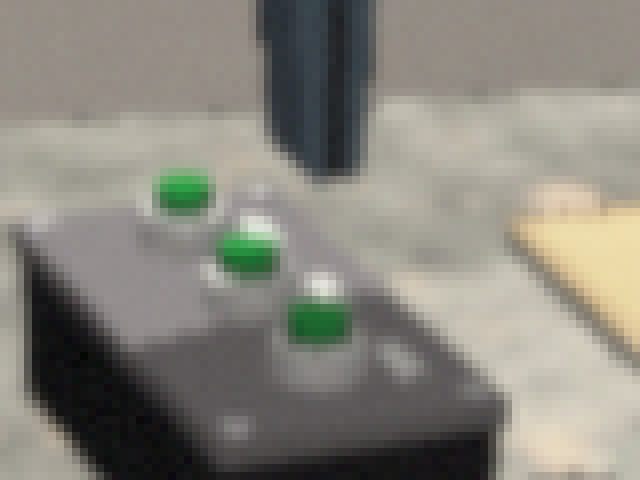

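The settled tip is at pixel (310,208), about 20 mm above where I project the TCP. Lateral position agrees, so I'll approach the cap slowly and find the contact by force.

carry_out(moves=[{"translation":[0,0,0.4],"rot":[0,0,0],"fingers":-1},{"translation":[0,0,0.4],"rot":[0,0,0],"fingers":-1},{"translation":[0,0,0.4],"rot":[0,0,0],"fingers":-1},{"translation":[0,0,0.2],"rot":[0,0,0],"fingers":-1},{"translation":[0,0,0],"rot":[0,0,0],"fingers":-1}])

```text
clock: 4.58
ee_pos: [0.512, 0.1722, 0.0887]
eef_rot: [-0.0, 0.64, 0.769, -0.0]
force: [0.2, 0.3, -0.5]
gripper_width: 0.0004
grasp_force: 0.0
```

carry_out(moves=[{"translation":[0,0,0.1],"rot":[0,0,0],"fingers":-1},{"translation":[0,0,0.1],"rot":[0,0,0],"fingers":-1},{"translation":[0,0,0],"rot":[0,0,0],"fingers":-1}])

```text
clock: 4.83
ee_pos: [0.5122, 0.1723, 0.087]
eef_rot: [0.0, 0.64, 0.769, 0.0]
force: [1.2, 0.1, 0.7]
gripper_width: 0.0002
grasp_force: 0.0
```

carry_out(moves=[{"translation":[0,0,0.1],"rot":[0,0,0],"fingers":-1},{"translation":[0,0,0.1],"rot":[0,0,0],"fingers":-1},{"translation":[0,0,0],"rot":[0,0,0],"fingers":-1}])

```text
clock: 5.08
ee_pos: [0.5121, 0.1723, 0.0849]
eef_rot: [-0.0, 0.64, 0.769, -0.0]
force: [0.6, -0.1, -0.3]
gripper_width: 0.0002
grasp_force: 0.0
```

carry_out(moves=[{"translation":[0,0,0.1],"rot":[0,0,0],"fingers":-1},{"translation":[0,0,0.1],"rot":[0,0,0],"fingers":-1},{"translation":[0,0,0],"rot":[0,0,0],"fingers":-1}])

```text
clock: 5.33
ee_pos: [0.5121, 0.1723, 0.0828]
eef_rot: [-0.0, 0.64, 0.769, -0.0]
force: [0.6, 0.1, 0.2]
gripper_width: 0.0004
grasp_force: 0.0
```

```bash
python3 - <<'E'
from h import *
a=cv2.imread("pics/side0.png");b=ctrl.capture("side");s=ctrl.observe();print(s["ee_pos"],s["force"])
cv2.imwrite("pics/s3.png",cv2.resize(b[185:245,270:350],None,fx=8,fy=8,interpolation=0))
E
```

```text
[0.51211716 0.17230716 0.08291639] [-0.17047974  0.25220309  0.11817983]
```

View pics/s3.png

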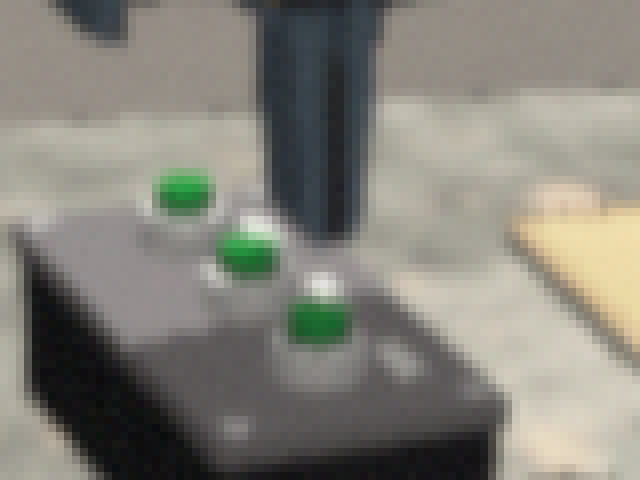

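The tip is now at row 215 and the cap top at about row 222, so roughly 18 mm remains. I'll keep feeling downward.

carry_out(moves=[{"translation":[0,0,0.1],"rot":[0,0,0],"fingers":-1},{"translation":[0,0,0.1],"rot":[0,0,0],"fingers":-1},{"translation":[0,0,0.1],"rot":[0,0,0],"fingers":-1},{"translation":[0,0,0],"rot":[0,0,0],"fingers":-1}])

```text
clock: 5.72
ee_pos: [0.5121, 0.1723, 0.0798]
eef_rot: [-0.0, 0.64, 0.769, -0.0]
force: [-0.2, 0.0, -0.4]
gripper_width: 0.0005
grasp_force: 0.0
```

carry_out(moves=[{"translation":[0,0,0.1],"rot":[0,0,0],"fingers":-1},{"translation":[0,0,0.1],"rot":[0,0,0],"fingers":-1},{"translation":[0,0,0.1],"rot":[0,0,0],"fingers":-1},{"translation":[0,0,0],"rot":[0,0,0],"fingers":-1}])

```text
clock: 6.05
ee_pos: [0.5121, 0.1723, 0.0768]
eef_rot: [-0.0, 0.64, 0.769, -0.0]
force: [0.0, 0.6, 0.0]
gripper_width: 0.0006
grasp_force: 0.0
```

carry_out(moves=[{"translation":[0,0,0.1],"rot":[0,0,0],"fingers":-1},{"translation":[0,0,0.1],"rot":[0,0,0],"fingers":-1},{"translation":[0,0,0],"rot":[0,0,0],"fingers":-1}])

```text
clock: 6.3
ee_pos: [0.5121, 0.1723, 0.0748]
eef_rot: [-0.0, 0.64, 0.769, -0.0]
force: [-0.7, -0.0, -0.4]
gripper_width: 0.0003
grasp_force: 0.0
```

carry_out(moves=[{"translation":[0,0,0.1],"rot":[0,0,0],"fingers":-1},{"translation":[0,0,0.1],"rot":[0,0,0],"fingers":-1},{"translation":[0,0,0.1],"rot":[0,0,0],"fingers":-1},{"translation":[0,0,0.1],"rot":[0,0,0],"fingers":-1},{"translation":[0,0,0],"rot":[0,0,0],"fingers":-1}])

```text
clock: 6.72
ee_pos: [0.5121, 0.1723, 0.0708]
eef_rot: [-0.0, 0.64, 0.769, -0.0]
force: [-0.2, 0.2, -0.5]
gripper_width: 0.0003
grasp_force: 0.0
```

carry_out(moves=[{"translation":[0,0,0.1],"rot":[0,0,0],"fingers":-1},{"translation":[0,0,0.1],"rot":[0,0,0],"fingers":-1},{"translation":[0,0,0],"rot":[0,0,0],"fingers":-1}])

```text
clock: 6.97
ee_pos: [0.5121, 0.1723, 0.0688]
eef_rot: [-0.0, 0.64, 0.769, -0.0]
force: [-1.3, 0.2, 0.1]
gripper_width: 0.0005
grasp_force: 0.0
```

carry_out(moves=[{"translation":[0,0,0.1],"rot":[0,0,0],"fingers":-1},{"translation":[0,0,0],"rot":[0,0,0],"fingers":-1}])

```text
clock: 7.13
ee_pos: [0.5122, 0.1723, 0.0679]
eef_rot: [-0.0, 0.64, 0.769, -0.0]
force: [-0.2, 0.5, 0.0]
gripper_width: 0.0005
grasp_force: 0.0
```

carry_out(moves=[{"translation":[0,0,0.1],"rot":[0,0,0],"fingers":-1},{"translation":[0,0,0],"rot":[0,0,0],"fingers":-1}])

```text
clock: 7.3
ee_pos: [0.5121, 0.1723, 0.0669]
eef_rot: [-0.0, 0.64, 0.769, -0.0]
force: [0.2, -0.4, -0.3]
gripper_width: 0.0
grasp_force: 0.0
```

carry_out(moves=[{"translation":[0,0,0.1],"rot":[0,0,0],"fingers":-1},{"translation":[0,0,0],"rot":[0,0,0],"fingers":-1}])

```text
clock: 7.47
ee_pos: [0.5121, 0.1723, 0.0659]
eef_rot: [-0.0, 0.64, 0.769, -0.0]
force: [-0.5, -0.0, -0.1]
gripper_width: 0.0005
grasp_force: 0.0
```

carry_out(moves=[{"translation":[0,0,0.1],"rot":[0,0,0],"fingers":-1},{"translation":[0,0,0],"rot":[0,0,0],"fingers":-1}])

```text
clock: 7.63
ee_pos: [0.5121, 0.1723, 0.0649]
eef_rot: [-0.0, 0.64, 0.769, -0.0]
force: [0.2, 0.1, 0.7]
gripper_width: 0.0005
grasp_force: 0.0
```

carry_out(moves=[{"translation":[0,0,0.1],"rot":[0,0,0],"fingers":-1},{"translation":[0,0,0],"rot":[0,0,0],"fingers":-1}])

```text
clock: 7.8
ee_pos: [0.5121, 0.1723, 0.0639]
eef_rot: [-0.0, 0.64, 0.769, -0.0]
force: [-0.4, -0.3, 0.2]
gripper_width: 0.0003
grasp_force: 0.0
```

```bash
python3 - <<'E'
from h import *
b=ctrl.capture("side");s=ctrl.observe();print(s["ee_pos"],s["force"])
cv2.imwrite("pics/s4.png",cv2.resize(b[185:245,270:350],None,fx=8,fy=8,interpolation=0))
E
```

```text
[0.51214819 0.17232183 0.06395434] [0.0354335  0.68825431 0.52037365]
```

View pics/s4.png

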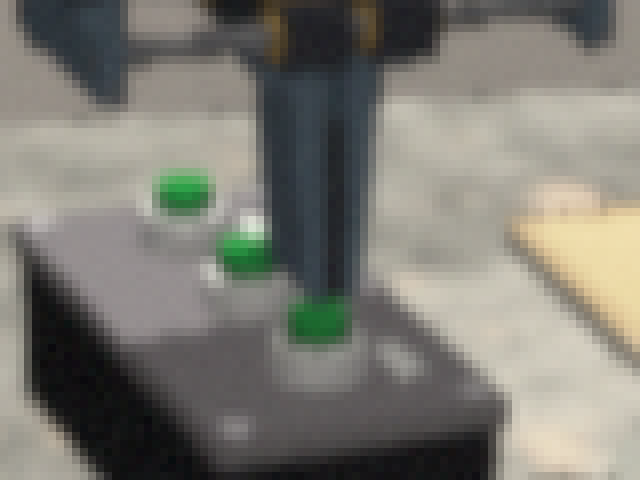

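The tip (row 222) is now just covering the cap's top highlight. I'll continue in 1 mm steps.

carry_out(moves=[{"translation":[0,0,0.1],"rot":[0,0,0],"fingers":-1},{"translation":[0,0,0],"rot":[0,0,0],"fingers":-1}])

```text
clock: 8.02
ee_pos: [0.5122, 0.1723, 0.0629]
eef_rot: [-0.0, 0.64, 0.769, -0.0]
force: [0.4, -0.2, -0.2]
gripper_width: 0.0007
grasp_force: 0.0
```

carry_out(moves=[{"translation":[0,0,0.1],"rot":[0,0,0],"fingers":-1},{"translation":[0,0,0],"rot":[0,0,0],"fingers":-1}])

```text
clock: 8.18
ee_pos: [0.5122, 0.1723, 0.0619]
eef_rot: [-0.0, 0.64, 0.769, -0.0]
force: [0.5, -0.9, 0.3]
gripper_width: 0.0006
grasp_force: 0.0
```

carry_out(moves=[{"translation":[0,0,0.1],"rot":[0,0,0],"fingers":-1},{"translation":[0,0,0],"rot":[0,0,0],"fingers":-1}])

```text
clock: 8.35
ee_pos: [0.5121, 0.1723, 0.0609]
eef_rot: [-0.0, 0.64, 0.769, -0.0]
force: [-0.1, -0.0, -0.8]
gripper_width: 0.0009
grasp_force: 0.0
```

carry_out(moves=[{"translation":[0,0,0.1],"rot":[0,0,0],"fingers":-1},{"translation":[0,0,0],"rot":[0,0,0],"fingers":-1}])

```text
clock: 8.52
ee_pos: [0.5122, 0.1723, 0.0599]
eef_rot: [-0.0, 0.64, 0.769, -0.0]
force: [0.8, 0.6, -0.2]
gripper_width: 0.0003
grasp_force: 0.0
```

carry_out(moves=[{"translation":[0,0,0.1],"rot":[0,0,0],"fingers":-1},{"translation":[0,0,0],"rot":[0,0,0],"fingers":-1}])

```text
clock: 8.68
ee_pos: [0.5122, 0.1723, 0.0589]
eef_rot: [-0.0, 0.64, 0.769, -0.0]
force: [-0.5, 0.6, -0.1]
gripper_width: 0.0007
grasp_force: 0.0
```

```bash
python3 - <<'E'
from h import *
b=ctrl.capture("side");s=ctrl.observe();print(s["ee_pos"],s["force"])
for f in(cv2.imread("pics/side0.png"),b):
  print(f[212:234,306:315].max(2)); print([(c,st) for c,st in blobs(green(f),10)])
E
```

```text
[0.5121494  0.17229865 0.05895369] [-0.18350488  0.32378339 -0.09919778]
[[153 155 156 165 169 169 169 172 173]
 [154 153 153 161 167 169 171 169 168]
 [159 153 152 155 160 165 170 167 166]
 [160 152 153 154 154 160 165 170 169]
 [157 154 154 152 153 154 160 162 171]
 [169 160 153 153 153 152 155 156 165]
 [183 163 160 165 167 161 151 153 159]
 [173 165 179 202 208 190 165 155 154]
 [148 160 190 224 232 223 192 166 155]
 [136 151 175 215 231 233 218 184 162]
 [145 165 169 187 212 221 219 198 168]
 [153 171 173 174 182 191 189 182 161]
 [143 155 162 161 162 162 155 147 154]
 [127 124 135 136 133 131 121 132 169]
 [124 101 106 107 107 105 104 138 189]
 [136 115 120 114 114 119 126 158 201]
 [162 169 170 153 156 168 166 175 188]
 [165 183 182 169 170 181 173 163 154]
 [141 152 156 154 153 156 146 140 131]
 [133 137 143 142 141 137 133 132 127]
 [131 138 139 139 136 133 132 132 128]
 [141 139 133 131 131 127 130 139 141]]
[(array([292.5, 208.5]), array([290, 207,   6,   4,  20], dtype=int32)), (array([300.38095238, 216.42857143]), array([298, 215,   6,   4,  21], dtype=int32)), (array([3
[... 480 characters left out ...]
  71  62  42  43  68  81]
 [101  88  79  69  57  51  53  68  81]
 [100  97  92  81  78  80  75  80  89]
 [ 92  93  96  93  94  96  90  89 103]
 [ 91  89  94  96  96  96  90  94 117]
 [ 96  90  97  96  93  99  99 108 129]
 [118 118 120 114 114 125 127 128 135]
 [131 138 137 131 135 142 141 139 129]
 [128 136 140 137 138 141 136 131 124]
 [126 132 136 139 137 135 132 128 121]
 [124 131 135 134 134 133 127 121 112]
 [111 119 121 122 123 119 116 112 103]]
[(array([292.5, 208.5]), array([290, 207,   6,   4,  20], dtype=int32)), (array([300.38095238, 216.42857143]), array([298, 215,   6,   4,  21], dtype=int32)), (array([309.36842105, 224.89473684]), array([307, 223,   6,   4,  19], dtype=int32))]
```

carry_out(moves=[{"translation":[0,0,0.1],"rot":[0,0,0],"fingers":-1},{"translation":[0,0,0],"rot":[0,0,0],"fingers":-1}])

```text
clock: 8.9
ee_pos: [0.5122, 0.1723, 0.0579]
eef_rot: [-0.0, 0.64, 0.769, -0.0]
force: [-0.4, 0.6, -0.7]
gripper_width: 0.0004
grasp_force: 0.0
```

carry_out(moves=[{"translation":[0,0,0.1],"rot":[0,0,0],"fingers":-1},{"translation":[0,0,0],"rot":[0,0,0],"fingers":-1}])

```text
clock: 9.07
ee_pos: [0.5121, 0.1723, 0.0569]
eef_rot: [-0.0, 0.64, 0.769, -0.0]
force: [-0.1, -0.3, 0.9]
gripper_width: 0.0005
grasp_force: 0.0
```

carry_out(moves=[{"translation":[0,0,0.1],"rot":[0,0,0],"fingers":-1},{"translation":[0,0,0],"rot":[0,0,0],"fingers":-1}])

```text
clock: 9.23
ee_pos: [0.5121, 0.1723, 0.0559]
eef_rot: [-0.0, 0.64, 0.769, -0.0]
force: [-0.1, -0.5, -1.5]
gripper_width: 0.0007
grasp_force: 0.0
```

carry_out(moves=[{"translation":[0,0,0],"rot":[0,0,0],"fingers":-1}])

```text
clock: 9.32
ee_pos: [0.5122, 0.1723, 0.056]
eef_rot: [-0.0, 0.64, 0.769, -0.0]
force: [0.8, 0.2, -0.5]
gripper_width: 0.0005
grasp_force: 0.0
```

carry_out(moves=[{"translation":[0,0,0.1],"rot":[0,0,0],"fingers":-1},{"translation":[0,0,0],"rot":[0,0,0],"fingers":-1}])

```text
clock: 9.48
ee_pos: [0.5123, 0.1724, 0.055]
eef_rot: [0.0, 0.64, 0.769, 0.0]
force: [0.1, 0.6, 1.2]
gripper_width: 0.0003
grasp_force: 0.4
```

carry_out(moves=[{"translation":[0,0,0],"rot":[0,0,0],"fingers":-1}])

```text
clock: 9.57
ee_pos: [0.5123, 0.1724, 0.0551]
eef_rot: [0.0, 0.64, 0.769, 0.0]
force: [-0.5, -0.1, 0.7]
gripper_width: 0.0007
grasp_force: 0.4
```

```bash
python3 - <<'E'
from h import *
b=ctrl.capture("side");s=ctrl.observe();print(s["ee_pos"],s["force"],s["torque"])
cv2.imwrite("pics/s5.png",cv2.resize(b[165:245,255:355],None,fx=7,fy=7,interpolation=0))
E
```

```text
[0.51229087 0.17235936 0.05507591] [-0.20478909  0.85175866  0.28593165] [ 0.01630644 -0.13771274  0.01620202]
```

View pics/s5.png

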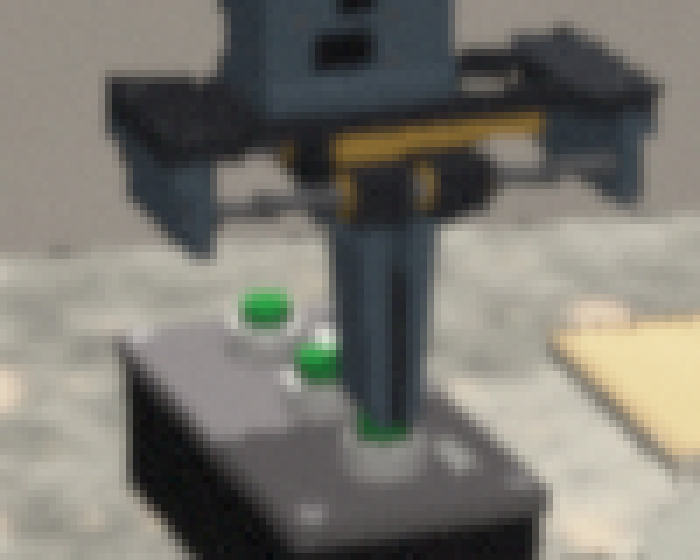

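The tip is now on the cap (crop (385,420)), and the first contact readings came at TCP z≈0.0555. Effective tips therefore sit about 30 mm behind the stated TCP. Now I'll press in small steps.

carry_out(moves=[{"translation":[0,0,0.05],"rot":[0,0,0],"fingers":-1},{"translation":[0,0,0],"rot":[0,0,0],"fingers":-1}])

```text
clock: 9.78
ee_pos: [0.5123, 0.1724, 0.0546]
eef_rot: [0.0, 0.64, 0.769, 0.0]
force: [-0.5, -0.2, 1.5]
gripper_width: 0.0011
grasp_force: 1.2
```

carry_out(moves=[{"translation":[0,0,0.05],"rot":[0,0,0],"fingers":-1},{"translation":[0,0,0],"rot":[0,0,0],"fingers":-1}])

```text
clock: 9.95
ee_pos: [0.5123, 0.1724, 0.0541]
eef_rot: [0.0, 0.64, 0.769, 0.0]
force: [-1.0, 0.7, 5.4]
gripper_width: 0.0005
grasp_force: 2.4
```

carry_out(moves=[{"translation":[0,0,0.05],"rot":[0,0,0],"fingers":-1},{"translation":[0,0,0],"rot":[0,0,0],"fingers":-1}])

```text
clock: 10.12
ee_pos: [0.5123, 0.1723, 0.0537]
eef_rot: [0.0, 0.64, 0.769, 0.0]
force: [-1.5, -0.5, 7.0]
gripper_width: 0.0001
grasp_force: 3.3
```

carry_out(moves=[{"translation":[0,0,0.05],"rot":[0,0,0],"fingers":-1},{"translation":[0,0,0],"rot":[0,0,0],"fingers":-1}])

```text
clock: 10.28
ee_pos: [0.5123, 0.1724, 0.0532]
eef_rot: [0.0, 0.64, 0.769, 0.0]
force: [-1.1, -0.3, 7.2]
gripper_width: 0.0005
grasp_force: 3.3
```

carry_out(moves=[{"translation":[0,0,0.05],"rot":[0,0,0],"fingers":-1},{"translation":[0,0,0],"rot":[0,0,0],"fingers":-1}])

```text
clock: 10.45
ee_pos: [0.5123, 0.1724, 0.0527]
eef_rot: [0.0, 0.64, 0.769, 0.0]
force: [-0.4, -0.4, 4.9]
gripper_width: 0.0002
grasp_force: 2.5
```

Force climbed to 7.2 N and is now breaking over, so I'll follow it through the snap and release.

carry_out(moves=[{"translation":[0,0,0.05],"rot":[0,0,0],"fingers":-1},{"translation":[0,0,0],"rot":[0,0,0],"fingers":-1}])

```text
clock: 10.62
ee_pos: [0.5123, 0.1724, 0.0521]
eef_rot: [0.0, 0.64, 0.769, 0.0]
force: [-1.4, 0.1, 3.2]
gripper_width: 0.0007
grasp_force: 1.6
```

carry_out(moves=[{"translation":[0,0,0.05],"rot":[0,0,0],"fingers":-1},{"translation":[0,0,0],"rot":[0,0,0],"fingers":-1}])

```text
clock: 10.78
ee_pos: [0.5123, 0.1724, 0.0515]
eef_rot: [0.0, 0.64, 0.769, 0.0]
force: [0.4, 0.8, 1.4]
gripper_width: 0.0001
grasp_force: 0.8
```

carry_out(moves=[{"translation":[0,0,0.05],"rot":[0,0,0],"fingers":-1},{"translation":[0,0,0],"rot":[0,0,0],"fingers":-1}])

```text
clock: 10.95
ee_pos: [0.5122, 0.1723, 0.0509]
eef_rot: [0.0, 0.64, 0.769, 0.0]
force: [1.1, 0.3, 1.8]
gripper_width: 0.0003
grasp_force: 1.0
```

carry_out(moves=[{"translation":[0,0,-0.4],"rot":[0,0,0],"fingers":-1},{"translation":[0,0,-0.6],"rot":[0,0,0],"fingers":-1},{"translation":[0,0,-1],"rot":[0,0,0],"fingers":-1},{"translation":[0,0,0],"rot":[0,0,0],"fingers":-0.2},{"translation":[0,0,0],"rot":[0,0,0],"fingers":-0.2}])

```text
clock: 11.37
ee_pos: [0.5127, 0.1725, 0.0719]
eef_rot: [0.0, 0.64, 0.769, 0.001]
force: [-0.6, 0.6, -0.4]
gripper_width: 0.0111
grasp_force: 0.0
```

carry_out(moves=[{"translation":[0,0,0],"rot":[0,0,0],"fingers":-0.2},{"translation":[0,0,0],"rot":[0,0,0],"fingers":-0.2},{"translation":[0,0,0],"rot":[0,0,0],"fingers":-0.2},{"translation":[0,0,0],"rot":[0,0,0],"fingers":-0.2}])

```text
clock: 11.7
ee_pos: [0.512, 0.1723, 0.0708]
eef_rot: [-0.0, 0.64, 0.769, -0.0]
force: [-0.5, 0.0, 0.6]
gripper_width: 0.0357
grasp_force: 0.0
```

There is a clear snap on this first button: 7.2 N peak, falling to about 1.5 N. I'll open, lower around its collar and grip.

carry_out(moves=[{"translation":[0,0,0],"rot":[0,0,0],"fingers":0.25},{"translation":[0,0,0],"rot":[0,0,0],"fingers":0.25},{"translation":[0,0,0],"rot":[0,0,0],"fingers":0.25},{"translation":[0,0,0],"rot":[0,0,0],"fingers":0.25}])

```text
clock: 12.03
ee_pos: [0.5122, 0.1723, 0.071]
eef_rot: [-0.0, 0.64, 0.769, -0.0]
force: [0.6, 0.2, 0.0]
gripper_width: 0.0564
grasp_force: 0.0
```

carry_out(moves=[{"translation":[0,0,0.5],"rot":[0,0,0],"fingers":0.25},{"translation":[0,0,0.5],"rot":[0,0,0],"fingers":0.25},{"translation":[0,0,0.5],"rot":[0,0,0],"fingers":0.25},{"translation":[0,0,0.5],"rot":[0,0,0],"fingers":0.25},{"translation":[0,0,0.5],"rot":[0,0,0],"fingers":0.25}])

```text
clock: 12.45
ee_pos: [0.512, 0.1723, 0.0453]
eef_rot: [-0.0, 0.64, 0.769, -0.0]
force: [0.2, 0.3, 0.0]
gripper_width: 0.0571
grasp_force: 0.0
```

carry_out(moves=[{"translation":[0,0,0.4],"rot":[0,0,0],"fingers":0.25},{"translation":[0,0,0.3],"rot":[0,0,0],"fingers":0.25},{"translation":[0,0,0.2],"rot":[0,0,0],"fingers":0.25},{"translation":[0,0,0.1],"rot":[0,0,0],"fingers":0.25},{"translation":[0,0,0],"rot":[0,0,0],"fingers":0.25}])

```text
clock: 12.87
ee_pos: [0.5121, 0.1723, 0.0359]
eef_rot: [-0.0, 0.64, 0.769, -0.0]
force: [0.2, 0.3, -0.2]
gripper_width: 0.057
grasp_force: 0.0
```

carry_out(moves=[{"translation":[0,0,0],"rot":[0,0,0],"fingers":-0.25},{"translation":[0,0,0],"rot":[0,0,0],"fingers":-0.25},{"translation":[0,0,0],"rot":[0,0,0],"fingers":-0.25}], newtons=5)

```text
clock: 13.12
ee_pos: [0.5124, 0.1724, 0.0362]
eef_rot: [0.0, 0.64, 0.769, 0.0]
force: [-0.2, 0.0, 0.0]
gripper_width: 0.04
grasp_force: 0.0
```

carry_out(moves=[{"translation":[0,0,0.05],"rot":[0,0,0],"fingers":-0.5},{"translation":[0,0,0],"rot":[0,0,0],"fingers":-0.5},{"translation":[0,0,0],"rot":[0,0,0],"fingers":-0.5},{"translation":[0,0,0],"rot":[0,0,0],"fingers":-0.5}])

```text
clock: 13.45
ee_pos: [0.5126, 0.1724, 0.0357]
eef_rot: [0.0, 0.64, 0.769, 0.0]
force: [2.5, -0.3, -0.6]
gripper_width: 0.0298
grasp_force: 5.0
```

carry_out(moves=[{"translation":[0,0,0],"rot":[0,0,0],"fingers":-0.5},{"translation":[0,0,0],"rot":[0,0,0],"fingers":-0.5}])

```text
clock: 13.62
ee_pos: [0.5125, 0.1724, 0.0357]
eef_rot: [0.0, 0.64, 0.769, 0.0]
force: [2.1, 1.2, 0.9]
gripper_width: 0.0295
grasp_force: 5.0
```

carry_out(moves=[{"translation":[0,0.05,0],"rot":[0,0,0],"fingers":-0.5},{"translation":[0,0,0],"rot":[0,0,0],"fingers":-0.5},{"translation":[0,0,0],"rot":[0,0,0],"fingers":-0.5}])

```text
clock: 13.87
ee_pos: [0.5125, 0.1724, 0.0356]
eef_rot: [-0.0, 0.64, 0.769, -0.0]
force: [-0.6, 1.3, 4.3]
gripper_width: 0.0301
grasp_force: 5.0
```

carry_out(moves=[{"translation":[0,0.05,0],"rot":[0,0,0],"fingers":-0.5},{"translation":[0,0,0],"rot":[0,0,0],"fingers":-0.5},{"translation":[0,0,0],"rot":[0,0,0],"fingers":-0.5}])

```text
clock: 14.12
ee_pos: [0.5125, 0.1724, 0.0355]
eef_rot: [-0.0, 0.64, 0.769, -0.001]
force: [-3.6, -0.1, 5.7]
gripper_width: 0.0295
grasp_force: 5.0
```

carry_out(moves=[{"translation":[0,-0.06,-0.05],"rot":[0,0,0],"fingers":-0.5},{"translation":[0,0,0],"rot":[0,0,0],"fingers":-0.5},{"translation":[0,0,0],"rot":[0,0,0],"fingers":-0.5}], newtons=20)

```text
clock: 14.37
ee_pos: [0.5125, 0.1724, 0.0359]
eef_rot: [-0.0, 0.64, 0.769, -0.0]
force: [1.0, -0.5, -1.2]
gripper_width: 0.0291
grasp_force: 20.0
```

carry_out(moves=[{"translation":[0,0,-0.1],"rot":[0,0,0],"fingers":-0.5},{"translation":[0,0,-0.2],"rot":[0,0,0],"fingers":-0.5},{"translation":[0,0,-0.3],"rot":[0,0,0],"fingers":-0.5},{"translation":[0,0,0],"rot":[0,0,0],"fingers":-0.5}])

```text
clock: 14.7
ee_pos: [0.5127, 0.1724, 0.0426]
eef_rot: [0.0, 0.64, 0.769, 0.0]
force: [1.0, -0.7, -0.6]
gripper_width: 0.0293
grasp_force: 20.0
```

carry_out(moves=[{"translation":[0,0,-1],"rot":[0,0,0],"fingers":-0.5},{"translation":[0,0,-2],"rot":[0,0,0],"fingers":-0.5},{"translation":[0,0,-2],"rot":[0,0,0],"fingers":-0.5},{"translation":[0,0,-2],"rot":[0,0,0],"fingers":-0.5},{"translation":[0,0,-2],"rot":[0,0,0],"fingers":-0.5}])

```text
clock: 15.12
ee_pos: [0.5121, 0.1723, 0.1335]
eef_rot: [-0.0, 0.64, 0.769, -0.0]
force: [0.1, -0.1, -0.9]
gripper_width: 0.0291
grasp_force: 19.9
```

carry_out(moves=[{"translation":[0,0,-1],"rot":[0,0,0],"fingers":-0.5},{"translation":[-1.4,-0.26,0],"rot":[0,0,0],"fingers":-0.5},{"translation":[-2.79,-0.51,0],"rot":[0,0,0],"fingers":-0.5},{"translation":[-2.79,-0.51,0],"rot":[0,0,0],"fingers":-0.5},{"translation":[-2.79,-0.51,0],"rot":[0,0,0],"fingers":-0.5}])

```text
clock: 15.53
ee_pos: [0.5122, 0.0721, 0.1421]
eef_rot: [-0.0, 0.639, 0.769, -0.0]
force: [0.7, -0.0, -1.6]
gripper_width: 0.0291
grasp_force: 20.0
```

carry_out(moves=[{"translation":[-2.79,-0.51,0],"rot":[0,0,0],"fingers":-0.5},{"translation":[-2.79,-0.51,0],"rot":[0,0,0],"fingers":-0.5},{"translation":[-2.79,-0.51,0],"rot":[0,0,0],"fingers":-0.5},{"translation":[-2.79,-0.51,0],"rot":[0,0,0],"fingers":-0.5},{"translation":[-2.79,-0.51,0],"rot":[0,0,0],"fingers":-0.5}])

```text
clock: 15.95
ee_pos: [0.5125, -0.0701, 0.1421]
eef_rot: [-0.0, 0.64, 0.769, -0.0]
force: [0.5, 0.5, -1.2]
gripper_width: 0.0289
grasp_force: 20.0
```

carry_out(moves=[{"translation":[-2.79,-0.51,0],"rot":[0,0,0],"fingers":-0.5},{"translation":[-2.79,-0.51,0],"rot":[0,0,0],"fingers":-0.5},{"translation":[-2.79,-0.51,0],"rot":[0,0,0],"fingers":-0.5},{"translation":[-2.79,-0.51,0],"rot":[0,0,0],"fingers":-0.5},{"translation":[-2.79,-0.51,0],"rot":[0,0,0],"fingers":-0.5}])

```text
clock: 16.37
ee_pos: [0.5128, -0.2118, 0.1421]
eef_rot: [-0.0, 0.64, 0.769, -0.0]
force: [0.4, -0.7, -0.4]
gripper_width: 0.029
grasp_force: 20.0
```

carry_out(moves=[{"translation":[-1.4,-0.26,0],"rot":[0,0,0],"fingers":-0.5},{"translation":[0,0,0],"rot":[0,0,0],"fingers":-0.5},{"translation":[0,0,0],"rot":[0,0,0],"fingers":-0.5},{"translation":[0,0,0],"rot":[0,0,0],"fingers":-0.5},{"translation":[0,0,0],"rot":[0,0,0],"fingers":-0.5}])

```text
clock: 16.78
ee_pos: [0.5133, -0.2236, 0.1419]
eef_rot: [-0.0, 0.639, 0.769, -0.0]
force: [-0.8, -0.1, -0.5]
gripper_width: 0.0295
grasp_force: 20.0
```

carry_out(moves=[{"translation":[0,0,1],"rot":[0,0,0],"fingers":-0.5},{"translation":[0,0,1.5],"rot":[0,0,0],"fingers":-0.5},{"translation":[0,0,1.5],"rot":[0,0,0],"fingers":-0.5},{"translation":[0,0,1.4],"rot":[0,0,0],"fingers":-0.5},{"translation":[0,0,0.6],"rot":[0,0,0],"fingers":-0.5}])

```text
clock: 17.2
ee_pos: [0.5124, -0.2236, 0.0798]
eef_rot: [-0.001, 0.639, 0.769, -0.0]
force: [-0.2, 0.1, -1.7]
gripper_width: 0.0292
grasp_force: 20.0
```

carry_out(moves=[{"translation":[0,0,0],"rot":[0,0,0],"fingers":-0.5},{"translation":[0,0,0],"rot":[0,0,0],"fingers":-0.5},{"translation":[0,0,0],"rot":[0,0,0],"fingers":-0.5}])

```text
clock: 17.45
ee_pos: [0.5138, -0.2248, 0.0826]
eef_rot: [0.0, 0.639, 0.769, 0.0]
force: [0.0, -0.0, -1.0]
gripper_width: 0.0291
grasp_force: 20.0
```

```bash
python3 - <<'E'
from h import *
b=ctrl.capture("side");s=ctrl.observe();print(s["ee_pos"],s["force"])
z=s["ee_pos"][2];m=ctrl.camera_model("side")
P=np.array([[.513,-.2224,.064],[.513,-.2224,z-.002],[.513,-.2224,z+.0281],[.5118,-.2207,.064]])
print(cv2.projectPoints(P,m["rvec"],m["tvec"],m["camera_matrix"],m["D"])[0].squeeze())
a=cv2.imread("pics/side0.png")
y=cv2.inRange(cv2.cvtColor(a,cv2.COLOR_BGR2HSV),(22,120,100),(38,255,255));y[:,:320]=0;y[:280]=0
cs,hi=cv2.findContours(y,cv2.RETR_CCOMP,cv2.CHAIN_APPROX_NONE)
for c in cs:
    if len(c)>10:print(len(c),cv2.minAreaRect(c),cv2.boundingRect(c))
cv2.imwrite("pics/s6.png",np.hstack([cv2.resize(f[225:345,320:390],None,fx=5,fy=5,interpolation=2) for f in(a,b)]))
E
```

```text
[ 0.5139276  -0.22489286  0.08277141] [ 0.44820057 -0.31738765 -1.76702973]
[[352.67226717 317.32247336]
 [353.09764742 309.36442066]
 [353.87586183 294.74625791]
 [351.76872088 316.88017873]]
11 ((359.0000305175781, 449.5000305175781), (6.40000057220459, 1.399999976158142), 53.13010025024414) (357, 447, 5, 6)
219 ((354.0, 311.0), (48.0, 56.0), 90.0) (326, 287, 57, 49)
15 ((376.25, 327.75), (5.656853675842285, 4.949747085571289), 45.0) (373, 325, 7, 6)
15 ((331.25, 326.25), (4.949747085571289, 5.656853675842285), 45.0) (328, 324, 7, 6)
18 ((353.0, 319.5), (3.0, 8.0), 90.0) (349, 318, 9, 4)
28 ((368.5, 318.0), (10.0, 7.0), 90.0) (365, 313, 8, 11)
19 ((335.7500305175781, 296.2500305175781), (7.071067810058594, 6.363960266113281), 45.0) (332, 293, 9, 7)
58 ((537.5135498046875, 287.9189453125), (21.700664520263672, 7.891151428222656), 9.462322235107422) (527, 283, 22, 10)
```

View pics/s6.png

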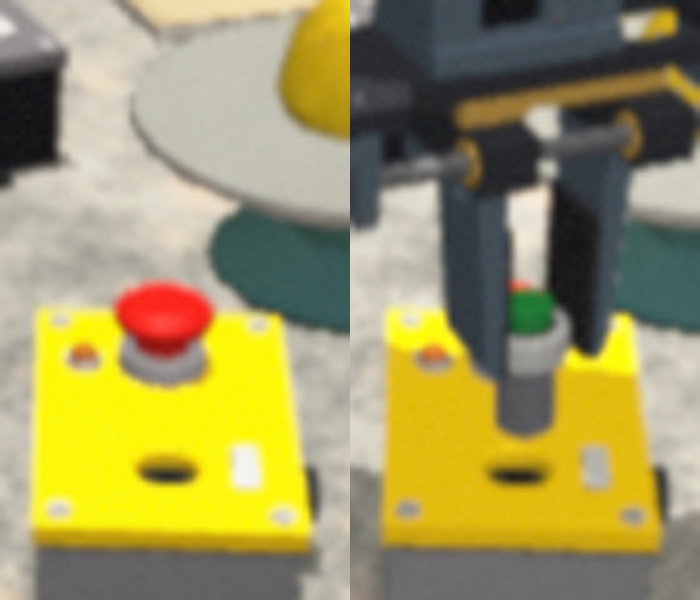

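The side view shows the hole at (353.6,318.6) and the barrel bottom at about (355,310.6). That puts it roughly 1.2 mm too far in +x, so I'll correct and lower gently.

carry_out(moves=[{"translation":[0.06,-0.11,0],"rot":[0,0,0],"fingers":-0.5},{"translation":[0,0,0.4],"rot":[0,0,0],"fingers":-0.5},{"translation":[0,0,0.4],"rot":[0,0,0],"fingers":-0.5},{"translation":[0,0,0.4],"rot":[0,0,0],"fingers":-0.5},{"translation":[0,0,0.2],"rot":[0,0,0],"fingers":-0.5}])

```text
clock: 17.92
ee_pos: [0.5119, -0.2243, 0.0673]
eef_rot: [-0.0, 0.64, 0.769, -0.0]
force: [-0.5, 0.7, -1.1]
gripper_width: 0.0292
grasp_force: 20.0
```

carry_out(moves=[{"translation":[0,0,0],"rot":[0,0,0],"fingers":-0.5},{"translation":[0,0,0.1],"rot":[0,0,0],"fingers":-0.5},{"translation":[0,0,0],"rot":[0,0,0],"fingers":-0.5}])

```text
clock: 18.17
ee_pos: [0.5122, -0.2244, 0.0669]
eef_rot: [-0.0, 0.64, 0.769, -0.0]
force: [0.6, 0.3, -1.4]
gripper_width: 0.0295
grasp_force: 20.0
```

carry_out(moves=[{"translation":[0,0,0.1],"rot":[0,0,0],"fingers":-0.5},{"translation":[0,0,0],"rot":[0,0,0],"fingers":-0.5}])

```text
clock: 18.33
ee_pos: [0.5122, -0.2244, 0.066]
eef_rot: [0.0, 0.64, 0.769, 0.0]
force: [-0.8, -0.2, -1.5]
gripper_width: 0.0291
grasp_force: 20.0
```

carry_out(moves=[{"translation":[0,0,0.1],"rot":[0,0,0],"fingers":-0.5},{"translation":[0,0,0],"rot":[0,0,0],"fingers":-0.5}])

```text
clock: 18.5
ee_pos: [0.5121, -0.2244, 0.0649]
eef_rot: [-0.0, 0.64, 0.769, -0.0]
force: [0.1, -0.1, -1.1]
gripper_width: 0.029
grasp_force: 20.0
```

carry_out(moves=[{"translation":[0,0,0.1],"rot":[0,0,0],"fingers":-0.5},{"translation":[0,0,0],"rot":[0,0,0],"fingers":-0.5}])

```text
clock: 18.67
ee_pos: [0.5121, -0.2244, 0.0639]
eef_rot: [-0.0, 0.64, 0.769, -0.0]
force: [-0.1, -0.3, -1.7]
gripper_width: 0.029
grasp_force: 20.0
```

carry_out(moves=[{"translation":[0,0,0.1],"rot":[0,0,0],"fingers":-0.5},{"translation":[0,0,0],"rot":[0,0,0],"fingers":-0.5}])

```text
clock: 18.83
ee_pos: [0.5121, -0.2244, 0.0629]
eef_rot: [-0.0, 0.64, 0.769, -0.0]
force: [-0.2, -0.2, -1.4]
gripper_width: 0.0295
grasp_force: 20.0
```

carry_out(moves=[{"translation":[0,0,0.1],"rot":[0,0,0],"fingers":-0.5},{"translation":[0,0,0],"rot":[0,0,0],"fingers":-0.5}])

```text
clock: 19.0
ee_pos: [0.5121, -0.2244, 0.0619]
eef_rot: [-0.0, 0.64, 0.769, -0.0]
force: [0.3, 0.0, -0.5]
gripper_width: 0.0292
grasp_force: 20.0
```

carry_out(moves=[{"translation":[0,0,0.1],"rot":[0,0,0],"fingers":-0.5},{"translation":[0,0,0],"rot":[0,0,0],"fingers":-0.5}])

```text
clock: 19.17
ee_pos: [0.5121, -0.2244, 0.0609]
eef_rot: [-0.0, 0.64, 0.769, -0.0]
force: [-0.2, 0.6, -1.1]
gripper_width: 0.0288
grasp_force: 20.0
```

carry_out(moves=[{"translation":[0,0,0.1],"rot":[0,0,0],"fingers":-0.5},{"translation":[0,0,0],"rot":[0,0,0],"fingers":-0.5}])

```text
clock: 19.33
ee_pos: [0.5121, -0.2244, 0.0599]
eef_rot: [-0.0, 0.64, 0.769, -0.0]
force: [0.1, -0.5, -1.9]
gripper_width: 0.0295
grasp_force: 20.0
```

carry_out(moves=[{"translation":[0,0,0.1],"rot":[0,0,0],"fingers":-0.5},{"translation":[0,0,0.1],"rot":[0,0,0],"fingers":-0.5},{"translation":[0,0,0.1],"rot":[0,0,0],"fingers":-0.5},{"translation":[0,0,0],"rot":[0,0,0],"fingers":-0.5}])

```text
clock: 19.67
ee_pos: [0.5121, -0.2243, 0.0568]
eef_rot: [-0.0, 0.64, 0.769, -0.0]
force: [0.4, 0.2, -1.8]
gripper_width: 0.0291
grasp_force: 20.0
```

carry_out(moves=[{"translation":[0,0,0.15],"rot":[0,0,0],"fingers":-0.5},{"translation":[0,0,0.15],"rot":[0,0,0],"fingers":-0.5},{"translation":[0,0,0.15],"rot":[0,0,0],"fingers":-0.5},{"translation":[0,0,0],"rot":[0,0,0],"fingers":-0.5}])

```text
clock: 20.0
ee_pos: [0.512, -0.2243, 0.0522]
eef_rot: [-0.0, 0.64, 0.769, -0.0]
force: [-1.1, -0.5, -1.7]
gripper_width: 0.0289
grasp_force: 20.0
```

carry_out(moves=[{"translation":[0,0,0.15],"rot":[0,0,0],"fingers":-0.5},{"translation":[0,0,0.15],"rot":[0,0,0],"fingers":-0.5},{"translation":[0,0,0.15],"rot":[0,0,0],"fingers":-0.5},{"translation":[0,0,0],"rot":[0,0,0],"fingers":-0.5}])

```text
clock: 20.33
ee_pos: [0.512, -0.2243, 0.0477]
eef_rot: [-0.0, 0.64, 0.769, -0.0]
force: [0.5, 0.4, -1.6]
gripper_width: 0.0291
grasp_force: 20.0
```

carry_out(moves=[{"translation":[0,0,0.15],"rot":[0,0,0],"fingers":-0.5},{"translation":[0,0,0.15],"rot":[0,0,0],"fingers":-0.5},{"translation":[0,0,0.15],"rot":[0,0,0],"fingers":-0.5},{"translation":[0,0,0],"rot":[0,0,0],"fingers":-0.5}])

```text
clock: 20.67
ee_pos: [0.5121, -0.2243, 0.0432]
eef_rot: [-0.0, 0.64, 0.769, -0.0]
force: [-0.4, 0.4, -1.1]
gripper_width: 0.0291
grasp_force: 20.0
```

Sliding in freely. The seat should be near z≈0.0359.

carry_out(moves=[{"translation":[0,0,0.15],"rot":[0,0,0],"fingers":-0.5},{"translation":[0,0,0.15],"rot":[0,0,0],"fingers":-0.5},{"translation":[0,0,0.15],"rot":[0,0,0],"fingers":-0.5},{"translation":[0,0,0],"rot":[0,0,0],"fingers":-0.5}])

```text
clock: 21.0
ee_pos: [0.5121, -0.2244, 0.0388]
eef_rot: [-0.0, 0.64, 0.769, -0.0]
force: [-0.0, 0.5, -1.3]
gripper_width: 0.0292
grasp_force: 20.0
```

carry_out(moves=[{"translation":[0,0,0.1],"rot":[0,0,0],"fingers":-0.5},{"translation":[0,0,0.05],"rot":[0,0,0],"fingers":-0.5},{"translation":[0,0,0],"rot":[0,0,0],"fingers":-0.5}])

```text
clock: 21.25
ee_pos: [0.5122, -0.2244, 0.0375]
eef_rot: [-0.0, 0.64, 0.769, 0.0]
force: [-0.6, -0.2, -1.0]
gripper_width: 0.0292
grasp_force: 20.0
```

carry_out(moves=[{"translation":[0,0,0.05],"rot":[0,0,0],"fingers":-0.5},{"translation":[0,0,0],"rot":[0,0,0],"fingers":-0.5}])

```text
clock: 21.42
ee_pos: [0.5122, -0.2244, 0.037]
eef_rot: [0.0, 0.64, 0.769, 0.0]
force: [0.4, -0.4, -1.2]
gripper_width: 0.0292
grasp_force: 20.0
```

carry_out(moves=[{"translation":[0,0,0.05],"rot":[0,0,0],"fingers":-0.5},{"translation":[0,0,0],"rot":[0,0,0],"fingers":-0.5}])

```text
clock: 21.58
ee_pos: [0.5123, -0.2245, 0.0366]
eef_rot: [0.0, 0.64, 0.769, 0.0]
force: [-0.2, 0.2, 0.9]
gripper_width: 0.0294
grasp_force: 20.0
```

carry_out(moves=[{"translation":[0,0,0.04],"rot":[0,0,0],"fingers":-0.5},{"translation":[0,0,0],"rot":[0,0,0],"fingers":-0.5}])

```text
clock: 21.75
ee_pos: [0.5124, -0.2245, 0.0365]
eef_rot: [0.0, 0.64, 0.769, 0.0]
force: [-2.5, 0.2, 6.2]
gripper_width: 0.0293
grasp_force: 20.0
```

carry_out(moves=[{"translation":[0,0,0],"rot":[0,0,0],"fingers":-0.5}])

```text
clock: 21.83
ee_pos: [0.5123, -0.2245, 0.0365]
eef_rot: [0.0, 0.64, 0.769, 0.0]
force: [-0.9, 0.6, 6.5]
gripper_width: 0.0291
grasp_force: 20.0
```

Seated: the force rises at once to 6 N. I'll ease off, let go and rise.

carry_out(moves=[{"translation":[0,0,-0.04],"rot":[0,0,0],"fingers":-0.5},{"translation":[0,0,0],"rot":[0,0,0],"fingers":0},{"translation":[0,0,0],"rot":[0,0,0],"fingers":0.2},{"translation":[0,0,0],"rot":[0,0,0],"fingers":0.2},{"translation":[0,0,0],"rot":[0,0,0],"fingers":0.2}])

```text
clock: 22.25
ee_pos: [0.5122, -0.2244, 0.0365]
eef_rot: [-0.0, 0.64, 0.769, -0.0]
force: [-0.1, 0.5, -0.2]
gripper_width: 0.0522
grasp_force: 0.0
```

carry_out(moves=[{"translation":[0,0,-0.3],"rot":[0,0,0],"fingers":0.2},{"translation":[0,0,-0.8],"rot":[0,0,0],"fingers":0.2},{"translation":[0,0,-1],"rot":[0,0,0],"fingers":0.2},{"translation":[0,0,-1],"rot":[0,0,0],"fingers":0.2},{"translation":[0,0,-0.4],"rot":[0,0,0],"fingers":0.2}])

```text
clock: 22.67
ee_pos: [0.5131, -0.2248, 0.0737]
eef_rot: [0.001, 0.64, 0.769, 0.0]
force: [0.8, -0.4, 0.3]
gripper_width: 0.0548
grasp_force: 0.0
```

```bash
python3 - <<'E'
from h import *
b=ctrl.capture("side");s=ctrl.observe();print(s["ee_pos"],s["force"])
m=ctrl.camera_model("side")
print(cv2.projectPoints(np.array([[.513,-.2224,.086]]),m["rvec"],m["tvec"],m["camera_matrix"],m["D"])[0].squeeze(),[x for x in blobs(green(b),10)])
cv2.imwrite("pics/s7.png",cv2.resize(b[225:345,300:400],None,fx=5,fy=5,interpolation=2))
E
```

```text
[ 0.51327647 -0.22490452  0.07383386] [0.34804765 0.18987311 0.62552356]
[353.23145891 306.85634309] [(array([292.5, 208.5]), array([290, 207,   6,   4,  20], dtype=int32)), (array([300.38095238, 216.42857143]), array([298, 215,   6,   4,  21], dtype=int32)), (array([352.82089552, 309.6119403 ]), array([348, 306,  10,   8,  67], dtype=int32))]
```

View pics/s7.png

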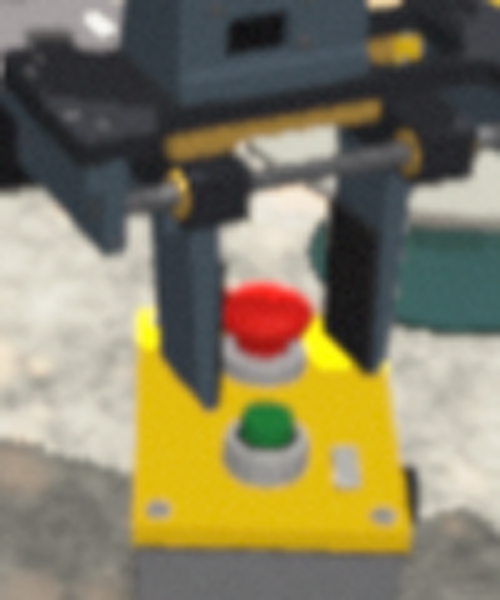

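The button sits upright with its collar flat on the yellow panel (cap at pixel (353,310)). I'll shut the fingers and press it.

carry_out(moves=[{"translation":[0,0,0],"rot":[0,0,0],"fingers":-1},{"translation":[0,0,0],"rot":[0,0,0],"fingers":-1},{"translation":[0,0,0],"rot":[0,0,0],"fingers":-1},{"translation":[0,0,0],"rot":[0,0,0],"fingers":-1},{"translation":[0,0,0],"rot":[0,0,0],"fingers":-1}])

```text
clock: 23.13
ee_pos: [0.512, -0.2243, 0.0712]
eef_rot: [-0.0, 0.64, 0.769, -0.0]
force: [-0.3, 0.8, -0.3]
gripper_width: 0.0243
grasp_force: 0.0
```

carry_out(moves=[{"translation":[0,0,0],"rot":[0,0,0],"fingers":-1},{"translation":[0,0,0],"rot":[0,0,0],"fingers":-1},{"translation":[0,0,0],"rot":[0,0,0],"fingers":-1},{"translation":[0,0,0],"rot":[0,0,0],"fingers":-1},{"translation":[0,0,0],"rot":[0,0,0],"fingers":-1}])

```text
clock: 23.55
ee_pos: [0.5122, -0.2244, 0.0715]
eef_rot: [-0.0, 0.64, 0.769, 0.0]
force: [0.6, 0.0, 0.6]
gripper_width: 0.0007
grasp_force: 0.0
```

carry_out(moves=[{"translation":[0,0,0.3],"rot":[0,0,0],"fingers":-1},{"translation":[0,0,0.3],"rot":[0,0,0],"fingers":-1},{"translation":[0,0,0.3],"rot":[0,0,0],"fingers":-1},{"translation":[0,0,0.2],"rot":[0,0,0],"fingers":-1},{"translation":[0,0,0],"rot":[0,0,0],"fingers":-1}])

```text
clock: 23.97
ee_pos: [0.5118, -0.2242, 0.0599]
eef_rot: [-0.0, 0.64, 0.769, -0.0]
force: [0.4, 0.3, -0.7]
gripper_width: 0.0007
grasp_force: 0.0
```

carry_out(moves=[{"translation":[0,0,0.15],"rot":[0,0,0],"fingers":-1},{"translation":[0,0,0.15],"rot":[0,0,0],"fingers":-1},{"translation":[0,0,0],"rot":[0,0,0],"fingers":-1}])

```text
clock: 24.22
ee_pos: [0.5121, -0.2243, 0.0573]
eef_rot: [-0.0, 0.64, 0.769, -0.0]
force: [-0.0, 0.3, -0.6]
gripper_width: 0.0006
grasp_force: 0.0
```

carry_out(moves=[{"translation":[0,0,0.1],"rot":[0,0,0],"fingers":-1},{"translation":[0,0,0],"rot":[0,0,0],"fingers":-1}])

```text
clock: 24.38
ee_pos: [0.5122, -0.2244, 0.0565]
eef_rot: [-0.0, 0.64, 0.769, -0.0]
force: [0.5, 0.4, -0.6]
gripper_width: 0.0003
grasp_force: 0.0
```

carry_out(moves=[{"translation":[0,0,0.1],"rot":[0,0,0],"fingers":-1},{"translation":[0,0,0],"rot":[0,0,0],"fingers":-1}])

```text
clock: 24.55
ee_pos: [0.5122, -0.2244, 0.0554]
eef_rot: [-0.0, 0.64, 0.769, -0.0]
force: [0.0, 0.1, 0.2]
gripper_width: 0.0005
grasp_force: 0.0
```

carry_out(moves=[{"translation":[0,0,0.05],"rot":[0,0,0],"fingers":-1},{"translation":[0,0,0],"rot":[0,0,0],"fingers":-1}])

```text
clock: 24.72
ee_pos: [0.5122, -0.2244, 0.055]
eef_rot: [0.0, 0.64, 0.769, 0.0]
force: [-1.3, -0.5, 1.1]
gripper_width: 0.0003
grasp_force: 0.5
```

carry_out(moves=[{"translation":[0,0,0.05],"rot":[0,0,0],"fingers":-1},{"translation":[0,0,0],"rot":[0,0,0],"fingers":-1}])

```text
clock: 24.88
ee_pos: [0.5122, -0.2244, 0.0546]
eef_rot: [0.0, 0.64, 0.769, 0.0]
force: [-1.7, 1.0, 1.7]
gripper_width: 0.0006
grasp_force: 1.4
```

carry_out(moves=[{"translation":[0,0,0.05],"rot":[0,0,0],"fingers":-1},{"translation":[0,0,0],"rot":[0,0,0],"fingers":-1}])

```text
clock: 25.05
ee_pos: [0.5122, -0.2244, 0.0541]
eef_rot: [-0.0, 0.64, 0.769, -0.0]
force: [-1.9, -0.3, 4.9]
gripper_width: 0.0007
grasp_force: 2.5
```

Same curve as before, so on through the snap to z≈0.0509.

carry_out(moves=[{"translation":[0,0,0.05],"rot":[0,0,0],"fingers":-1},{"translation":[0,0,0],"rot":[0,0,0],"fingers":-1}])

```text
clock: 25.22
ee_pos: [0.5123, -0.2244, 0.0537]
eef_rot: [0.0, 0.64, 0.769, 0.0]
force: [-2.6, 0.5, 6.8]
gripper_width: 0.0005
grasp_force: 3.3
```

carry_out(moves=[{"translation":[0,0,0.05],"rot":[0,0,0],"fingers":-1},{"translation":[0,0,0],"rot":[0,0,0],"fingers":-1}])

```text
clock: 25.38
ee_pos: [0.5123, -0.2244, 0.0532]
eef_rot: [0.0, 0.64, 0.769, 0.0]
force: [-1.6, 1.0, 6.1]
gripper_width: 0.0005
grasp_force: 3.2
```

carry_out(moves=[{"translation":[0,0,0.1],"rot":[0,0,0],"fingers":-1},{"translation":[0,0,0],"rot":[0,0,0],"fingers":-1}])

```text
clock: 25.55
ee_pos: [0.5122, -0.2244, 0.052]
eef_rot: [0.0, 0.64, 0.769, 0.0]
force: [-1.5, 0.7, 2.7]
gripper_width: 0.0007
grasp_force: 1.3
```

carry_out(moves=[{"translation":[0,0,0.1],"rot":[0,0,0],"fingers":-1},{"translation":[0,0,0],"rot":[0,0,0],"fingers":-1}])

```text
clock: 25.72
ee_pos: [0.5122, -0.2244, 0.0509]
eef_rot: [0.0, 0.64, 0.769, 0.0]
force: [-0.7, 0.4, 0.7]
gripper_width: 0.0009
grasp_force: 0.9
```

carry_out(moves=[{"translation":[0,0,0.04],"rot":[0,0,0],"fingers":-1},{"translation":[0,0,0],"rot":[0,0,0],"fingers":-1}])

```text
clock: 25.88
ee_pos: [0.5122, -0.2244, 0.0505]
eef_rot: [0.0, 0.64, 0.769, 0.0]
force: [-1.6, -0.4, 2.2]
gripper_width: 0.0008
grasp_force: 0.9
```

carry_out(moves=[{"translation":[0,0,-0.3],"rot":[0,0,0],"fingers":-1},{"translation":[0,0,-0.6],"rot":[0,0,0],"fingers":-1},{"translation":[0,0,-1.5],"rot":[0,0,0],"fingers":-1},{"translation":[0,0,-2.5],"rot":[0,0,0],"fingers":-1},{"translation":[0,0,-2.5],"rot":[0,0,0],"fingers":-1}])

```text
clock: 26.3
ee_pos: [0.5116, -0.2241, 0.1254]
eef_rot: [-0.001, 0.64, 0.769, -0.0]
force: [0.7, 0.8, 0.2]
gripper_width: 0.0008
grasp_force: 0.0
```

carry_out(moves=[{"translation":[0,0,-1],"rot":[0,0,0],"fingers":-1},{"translation":[0,0,0],"rot":[0,0,0],"fingers":-1},{"translation":[0,0,0],"rot":[0,0,0],"fingers":-1},{"translation":[0,0,0],"rot":[0,0,0],"fingers":-1},{"translation":[0,0,0],"rot":[0,0,0],"fingers":-1}])

```text
clock: 26.72
ee_pos: [0.5114, -0.224, 0.1333]
eef_rot: [-0.001, 0.64, 0.769, -0.0]
force: [-0.5, -0.0, -1.3]
gripper_width: 0.0005
grasp_force: 0.0
```

```bash
python3 - <<'E'
from h import *
b=ctrl.capture("side");s=ctrl.observe();print(s["clock"],s["ee_pos"],s["force"],blobs(green(b),10))
E
```

```text
26.7667 [ 0.51149521 -0.22407033  0.13336506] [ 0.16944712  0.68359109 -0.46287207] [(array([292.5, 208.5]), array([290, 207,   6,   4,  20], dtype=int32)), (array([300.10526316, 216.42105263]), array([298, 215,   5,   4,  19], dtype=int32)), (array([352.82089552, 309.6119403 ]), array([348, 306,  10,   8,  67], dtype=int32))]
```

The snap shows again (6.8 N down to about 1–2 N), the cap has sprung back, and the button has not moved. Handing in.

```bash
python3 -c "
from cell import ctrl
print(ctrl.sign_off())"
```

```text
the job is handed in; nothing more can be done
None
```

The first button pressed was the good one: it snapped at 7.2 N in the grey station, now sits flat in the yellow station, and snapped again there at 6.8 N; the other two were left seated and the job was handed in at 26.8 s.

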